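# Set the tray fence of a filling jig and clamp it

## Task

Slide the blue-backed slotted fence bracket along its slots up to the red stop that marks its new position and hold it pressed firmly against the stop for a moment, gently enough not to force it. Then turn the yellow clamp lever clockwise until you feel it go tight, without overtightening, so the bracket stays clamped flush against the stop. Leave the bottle, the beaker and the dish alone.

Things in the scene. Friction and masses are not known exactly. Their poses are not given: they have to be found in the camera images.
- base: Teal base plate, 240 x 150 x 10 mm, fixed to the bench. Origin: centre of its underside, on the bench. Its +x is the sliding direction, from the bracket towards the red stop; z up. A steel guide bolt (head 18 mm wide, 20.5 to 27.5 mm above the bench) stands at x -25, y +30 mm, the clamp lever's stud at x +25, y -30 mm.
- bracket: Loose L-shaped bracket, 0.4 to 0.65 kg: foot 140 (x) x 100 x 8 mm, its two slots along x around the studs (1.25 mm play each side); at its -x end a blue upright 10 mm thick, 100 mm wide, top 58 mm above the foot's underside. Origin: centre of the foot's underside, 10 mm above the bench; x as the base's. Starts 20 to 48 mm short of the stop. Sliding friction 2 to 5 N.
- bracket_front (a point): Middle of the foot's front (+x) edge, 4 mm above the foot's underside: the edge that meets the red stop. Axes as the bracket's.
- bracket_back (a point): Middle of the rear (-x) face of the blue upright, 30 mm above the foot's underside (40 mm above the bench): where to push. Axes as the bracket's.
- stop: Red rigid stop block fixed on the base plate, 20 (x) x 60 (y) x 14 mm high. Origin: centre of its underside, on the plate's top; axes parallel to the base's. Its contact face is at its own x = -10 mm; the bracket is at the marked position when its front edge lies against this face. Pressing there with 5 to 12 N is right, above 20 N is too much.
- lever (a joint): Angle of the yellow lever, rad: 0 = arm along the base's +x, growing clockwise from above (1.57 = along base -y; end at 2.3). Starts loose, 0 to 0.45. The sprung washer sinks 4 mm a radian and meets the foot at 0.75 to 0.85, then the lever gets ever stiffer. Force square to the arm at the grip post while it turns: loose about 2 N, tight 7 to 12 N, overtight from about 15 N. Stays where left.
- lever_axis (a point): Point on the lever's vertical turning axis, 44 mm above the bench. Axes as the base's.
- lever_tip (a point): Centre of the upright round grip post (16 mm thick, 33 to 57 mm above the bench) at the end of the yellow lever arm, 68 mm from the lever's axis; the point is 44 mm above the bench. The arm is 10 mm wide, 36 to 46 mm above the bench. The x axis of this point runs outward along the arm.
- washer: Steel clamp washer, 20 mm across and 3 mm thick, under the lever's hub. It presses the foot down when the lever is tight: 20 to 100 N is right, about 50 N is meant. Origin: centre of its underside.
- bottle: Amber bottle, 56 mm across, 105 mm tall, standing on the bench. A bystander. Origin: centre of its underside.
- beaker: Glass beaker, 66 mm across, 80 mm tall, standing on the bench. A bystander. Origin: centre of its underside.
- dish: Closed flat dish, 90 mm across, 17 mm high, on the bench. A bystander. Origin: centre of its underside.
Things that resemble listed ones, but are neither listed nor needed, are in the scene too. What is meant by the bracket is not purple, and is the larger of those in its own colour.

How it is judged:
By the outcome, as a careful person would: the job done as asked, in the order asked, and still so for the second after the job is handed in, with the robot touching nothing.
It also fails if it takes over 58 s, if anything falls off the work surface, if the arm or the gripper's body presses on something with over 40 N, if the wrist force passes 120 N, or if a joint passes its speed limit or range.

## Robot

A 6-joint arm with a two-finger parallel gripper is mounted at the origin on the work surface. World frame = base frame: x ahead of the robot, y to its left, z up, the work surface at z = 0. Lengths are in m, angles in degrees, forces in N, time in s.
With the tool pointing down it reaches from about 0.4 to 0.925 m from the base axis. Payload 3.4 kg.
Tool frame: the origin (TCP) lies midway between the tips of the shut fingers; the grasp point (between the pads) lies env.hold_point_z behind it (env.hold_point_z is the distance from the TCP to the grasp point, in m); z points along the fingers, y is the direction in which the jaws open and shut (so a half turn about z gives the same grasp; the last joint's range is limited). The gripper opens to 85 mm and grips with 20 to 120 N. Pads are 22 mm wide; open, the fingers measure 114 mm over their backs; the gripper's body (76 mm by 85 mm) begins 54 mm behind the grasp point. The pads swing forward as they close: fully open they stand 13 mm farther back than shut.
Start: joints at [-4.211, 17.578, 86.31, -0, 76.112, -4.211], TCP at [0.575, -0, 0.231] pointing down, gripper open.
Joint ranges: [-179.03, 179.03], [-60, 130.46], [8.19, 133.38], [-81.62, 261.62], [5.75, 156.47], [-153.77, 153.77]. Speed limits (degrees/s): [147.25, 147.25, 180, 180, 180, 180].

## Interface

Orientations are given as [roll, pitch, yaw] about the fixed x, y, z axes, in that order (R = Rz(yaw) Ry(pitch) Rx(roll)).
In Python, from plant import env gives the robot as it stands.
- The arm moves only by the tool arm_command, never from a script. Its argument "series" is a list that holds one entry, the list of rows, each a list of 5 numbers: the shift along the tool's x, y, z in m, then the turn about the tool's z in rad, then the opening in per cent of the stroke, from 0 (shut) to 100 (fully open). A call has 1 to 10 rows; each row is the pose to reach, as a shift and turn from the pose commanded when the call began, along the tool's axes at that moment; what a row does not reach only later rows make up. A row lasts 1/12 s, in which the tool goes at most 41.7 mm and 7.16 degrees, less where a joint would pass 70% of its speed; a pose out of reach is approached as far as the arm can. A call with a gripper value outside its range is refused whole. The fingers move at their own pace and stop on an object; "newtons" is the grip in N (left out, the last holds). Time passes only in rows, so rows that repeat a pose let the fingers close. It gives the time, the measured TCP pose, the force and the opening at its end, in the units of the state.
- env.get_state(): the state, without advancing time (a new reading comes with each control period).
- env.capture(name): name is "scene" or "side" or "wrist"; returns the picture (420x560x3 uint8, red, green, blue); there is no depth.
- env.camera_params(name): a dict with "fovy" (degrees; the focal length in pixels is half the picture's height over the tangent of half this angle, whatever the lens; pixels are square), "cx", "cy" (the principal point, pixels), "R" (3x3) and "t" (3): a world point X has camera coordinates R X + t; the wrist camera has in their place "tool_from_camera" (4x4, takes a point from camera to tool coordinates, whose origin is the TCP and whose axes are the flange's). Camera axes: x right, y down, z forward; pixel columns grow to the right and rows downward; lengths in m; the calibration is good to about 2 mm. The wrist camera is an equidistant fisheye: a pixel r from the principal point sees the ray r / f radians off the axis. A picture is of the moment at which its call begins: read the wrist's pose just before it. camera_params takes no time and is no camera call.
- env.hand_in(): hands the job in, once; it reports no verdict.
Trained networks look in the newest picture that a camera, given by its name, has taken for a name from the list of things; names that differ only in an ending like _2 or _b are one class to them, and where a whole thing is asked for, a point or a joint stands for the part that bears it (a point fixed in the world has none). Each returns a list of dicts, best first, with "score" (0 to 1); they miss things now and then, are a little off and sometimes report something else, mostly with a low value. They report only what shows in the picture. A call takes as long as a camera call. They do not tell look-alikes from the thing itself.
- env.recognise(camera, name): "bbox" ([left, top, right, bottom] in pixels, round what is visible of it).
The state is a dict: "time": time; "joint_pos": joint angles; "qvel": joint speeds; "effort": joint torques, N m; "tcp_pos": TCP position; "ee_rot": TCP orientation; "force": force on the tool from outside, world axes, zero at the start; "ft_torque": the same for the moment, N m; "gripper_width": opening from 0.0 (shut) to 1.0 (fully open).
Only numpy, scipy, OpenCV 4.12 (cv2) and the standard library are available. Lean on these libraries where they do the work, as an engineer would, in place of code of your own. Each camera call takes 0.05 s, during which the arm holds its last target. There are 200 camera calls.

## Working session

There is one attempt and no reset: what is moved stays moved. The work goes in short steps, Python scripts to look and compute and a tool call to move; the robot and the scene stay as the last step left them, time stands still between calls to the robot, and variables do not carry over. Pictures are saved under pics/ and viewed, about 8 in all and at most 12, crops included, and the job is handed in when it is done.

Besides the shell and the picture viewer there is one more tool, called after "Request:" as name(argument=value, ...), one argument or row to a line, values as JSON. arm_command: Moves the arm, as the interface text tells. Its arguments: {"type":"object","properties":{"series":{"type":"array"},"newtons":{"type":"number"}},"required":["series"]}

```bash
mkdir -p pics; ls; python3 - <<'E'
from plant import env
import cv2,numpy as np
a=env.capture("scene");b=env.capture("side")
for n in("scene","side","wrist"):print(n,env.camera_params(n))
cv2.imwrite("pics/a.png",a[:,:,::-1]);cv2.imwrite("pics/b.png",b[:,:,::-1])
for n in["bracket","stop","lever","base","lever_tip"]:
  for c in("scene","side"):print(n,c,env.recognise(c,n))
print(env.get_state(),env.hold_point_z)
E
```

```text
pics
scene {'fovy': 54.15457227005744, 'cx': 281.59277863807336, 'cy': 204.094121893692, 'R': array([[ 0.34258135,  0.93948447,  0.00263586],
       [ 0.73641826, -0.26678934, -0.62170057],
       [-0.58337481,  0.21492412, -0.78325057]]), 't': array([-0.18245782, -0.3563984 ,  1.14081129])}
side {'fovy': 52.14507222658635, 'cx': 282.7854587270165, 'cy': 205.02590529998506, 'R': array([[-0.69208896, -0.72180138,  0.00395564],
       [-0.55093453,  0.52469921, -0.64896986],
       [ 0.46635182, -0.45132417, -0.76080384]]), 't': array([0.39520517, 0.32659208, 0.54717443])}
wrist {'fovy': 65.70646984690485, 'cx': 280.15815016234757, 'cy': 212.72836098381876, 'tool_from_camera': array([[-1.68733705e-04, -9.52538676e-01, -3.04417545e-01,
         7.76265749e-02],
       [ 9.99999101e-01,  2.44231275e-04, -1.31849591e-03,
        -2.46479645e-04],
       [ 1.33026664e-03, -3.04417494e-01,  9.52537779e-01,
        -1.42662398e-01],
       [ 0.00000000e+00,  0.00000000e+00,  0.00000000e+00,
         1.00000000e+00]])}
bracket scene [{'bbox': [238.0, 189.3, 323.0, 245.3], 'score': 0.66}, {'bb
[... 860 characters left out ...]
42.6], 'score': 0.83}]
{'time': 0.6, 'joint_pos': array([-4.21217620e+00,  1.75786593e+01,  8.63104428e+01,  6.65649224e-04,
        7.61095332e+01, -4.21072751e+00]), 'qvel': array([-0.01869726,  0.01793852, -0.01255097, -0.02942829,  0.04309406,
       -0.02580917]), 'effort': array([-9.08625807e-04, -4.57173085e+01, -2.52205074e+01, -1.87060314e-04,
        1.34973481e-03, -7.98350442e-06]), 'tcp_pos': array([ 5.75019112e-01, -3.11317706e-05,  2.31301225e-01]), 'ee_rot': array([ 1.79998592e+02, -5.44239853e-04,  8.99983915e+01]), 'force': array([ 0.32723963,  0.69352972, -0.05884743]), 'ft_torque': array([ 0.02688758,  0.05481036, -0.02813855]), 'gripper_width': 1.0016374937371062} 0.0187
```

```bash
python3 - <<'E'
import cv2,numpy as np
a=cv2.imread("pics/a.png")[110:310,170:430];b=cv2.imread("pics/b.png")[110:360,180:440]
cv2.imwrite("pics/a1.png",cv2.resize(a,None,fx=3,fy=3,interpolation=2));cv2.imwrite("pics/b1.png",cv2.resize(b[:200],None,fx=3,fy=3,interpolation=2))
E
```

```text
(no output)
```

View pics/a1.png

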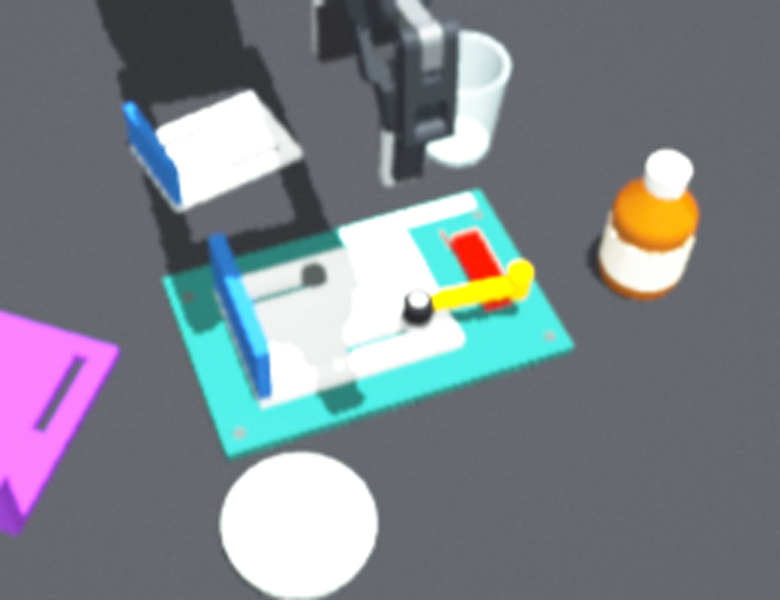

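View pics/b1.png

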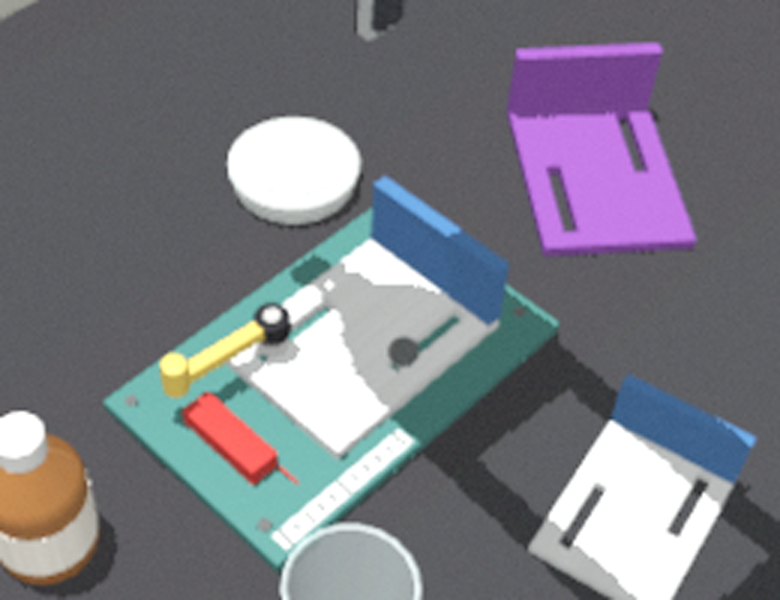

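```bash
cat > h.py <<'E'
from plant import env
import numpy as np
from scipy.optimize import least_squares
def proj(n,X):
    p=env.camera_params(n);X=np.atleast_2d(X)@p["R"].T+p["t"];f=210/np.tan(np.radians(p["fovy"]/2))
    return X[:,:2]/X[:,2:]*f+[p["cx"],p["cy"]]
def base2w(s,P):
    c,k=np.cos(s[2]),np.sin(s[2]);P=np.atleast_2d(P)
    return P@np.array([[c,k,0],[-k,c,0],[0,0,1]])+[s[0],s[1],0]
def tri(ps,pb):
    return least_squares(lambda X:np.r_[proj("scene",X)[0]-ps,proj("side",X)[0]-pb],[.6,0,.03])
E
python3 - <<'E'
from h import *
S=lambda *a:np.array(a)/3.+[170-.33,110-.33]
B=lambda *a:np.array(a)/3.+[180-.33,110-.33]
C={(1,-1):(S(573,347),B(105,402)),(1,1):(S(482,190),B(280,565)),(-1,1):(S(165,280),B(558,323)),(-1,-1):(S(230,455),None)}
obs=[]
for k,(s,b) in C.items():
    P=[k[0]*.12,k[1]*.075,.01]
    obs.append(("scene",P,s))
    if b is not None:obs.append(("side",P,b))
fun=lambda s:np.concatenate([proj(n,base2w(s,P)+[0,0,s[3]])[0]-p for n,P,p in obs])
best=min((least_squares(fun,[.6,0,y,0]) for y in np.arange(-3,3,1)),key=lambda r:r.cost)
s=best.x;print("base",s,np.degrees(s[2]),best.fun.round(1))
inv=lambda X:base2w([0,0,-s[2]],np.array(X)-[s[0],s[1],0])[0].round(4)
for n,a,b in[("post top",S(521,267),B(174,360)),("hub top",S(418,300),B(271,316)),("upr +y",S(217,238),B(506,266)),("upr -y",S(266,350),B(380,182)),("foot f-y",S(462,328),B(236,355))]:
    r=tri(a,b);print(n,r.x.round(4),"base frame",inv(r.x),r.fun.round(1))
# foot front +y corner (z 18mm) from side
r=least_squares(lambda q:proj("side",[q[0],q[1],.018])[0]-B(343,452),[.6,0]);print("foot front +y",inv([*r.x,.018]))
for n in("bottle","beaker","dish"):
    print(n,[(env.recognise(c,n) or [0])[0] for c in("scene","side")])
for d in(0,-.13):print(base2w(s,[d,0,.04]))
E
```

```text
base [ 5.24242748e-01  2.29562533e-02 -4.70131662e+00 -3.27399538e-03] -269.36560062479265 [ 0.  -0.5 -1.3  0.1 -1.3 -0.1 -1.1  0.8 -1.  -0.2  0.1 -0.1 -0.8  0.4]
post top [0.5602 0.1156 0.0579] base frame [ 0.0922 -0.037   0.0579] [-0.6 -0.1 -0.5  0.1]
hub top [0.5538 0.0481 0.045 ] base frame [ 0.0248 -0.0299  0.045 ] [-0.2 -0.  -0.2  0. ]
upr +y [ 0.4752 -0.0635  0.0655] base frame [-0.0859  0.05    0.0655] [-1.1 -0.5 -1.   0.3]
upr -y [ 0.5726 -0.0602  0.0666] base frame [-0.0837 -0.0474  0.0666] [-0.4 -0.1 -0.4  0.1]
foot f-y [0.5643 0.0721 0.0185] base frame [ 0.0487 -0.0406  0.0185] [-2.3 -0.5 -2.1  0.4]
foot front +y [0.0483 0.0535 0.018 ]
bottle [{'bbox': [371.2, 164.1, 401.8, 210.0], 'score': 0.78}, {'bbox': [170.2, 248.4, 213.5, 307.5], 'score': 0.85}]
beaker [{'bbox': [312.4, 122.7, 339.3, 167.7], 'score': 0.79}, {'bbox': [274.0, 284.5, 320.8, 344.8], 'score': 0.79}]
dish [{'bbox': [245.6, 260.7, 298.2, 309.9], 'score': 0.81}, {'bbox': [253.0, 147.1, 302.2, 185.3], 'score': 0.67}]
[[0.52424275 0.02295625 0.04      ]]
[[ 0.52568212 -0.10703578  0.04      ]]
```

Request:
arm_command(
  series=[
    [[-0.03,-0.0125,0,0,0],[-0.06,-0.025,0,0,0],[-0.09,-0.0375,0,0,0],[-0.12,-0.05,0,0,0],[-0.12,-0.05,0.03,0,0],[-0.12,-0.05,0.06,0,0],[-0.12,-0.05,0.1,0,0],[-0.12,-0.05,0.1,0,0]],
  ],
  newtons=60,
)

```text
time: 1.57
tcp_pos: [0.5196, -0.1189, 0.1253]
ee_rot: [-179.3, -0.2, 89.9]
force: [-1.9, 0.6, 0.2]
gripper_width: -0.0
```

```bash
cat >> h.py <<'E'
S0=[.52424,.02296,-4.70132]
def tob(X): return base2w([0,0,-S0[2]],np.array(X)-[S0[0],S0[1],0])[0].round(4)
E
python3 - <<'E'
from h import *
from scipy.optimize import least_squares
for n,h,ps,pb in[("bottle",.05,(386.5,187),(192,278)),("beaker",.04,(326,145),(297.5,315)),("dish",.01,(272,285),(277.5,166))]:
    r=tri(ps,pb);print(n,r.x.round(3),tob(r.x))
S=lambda *a:np.array(a)/3.+[170-.33,110-.33]
B=lambda *a:np.array(a)/3.+[180-.33,110-.33]
def at(n,p,z): 
    r=least_squares(lambda q:proj(n,[q[0],q[1],z])[0]-p,[.6,0]);return tob([*r.x,z])
for q in[(452,240),(478,232)]:print("stop",at("scene",S(*q),.024))
for q in[(190,403),(255,477),(278,458),(210,397)]:print("stop side",at("side",B(*q),.024))
print(proj("scene",base2w(S0,[.092,-.037,.057])))
import cv2;a=env.capture("wrist");cv2.imwrite("pics/c.png",a[:,:,::-1]);s=env.get_state();print(s["tcp_pos"],s["force"],s["gripper_width"])
E
```

```text
bottle [0.549 0.22  0.039] [ 0.197  -0.0268  0.0386]
beaker [0.391 0.148 0.041] [0.1266 0.1321 0.0408]
dish [ 0.662 -0.068  0.009] [-0.0923 -0.1367  0.0087]
stop [0.075  0.0244 0.024 ]
stop [0.0949 0.0248 0.024 ]
stop side [ 0.0901 -0.0281  0.024 ]
stop side [0.0971 0.0339 0.024 ]
stop side [0.0797 0.0338 0.024 ]
stop side [ 0.0791 -0.0233  0.024 ]
[[342.62714992 198.89184464]]
[ 0.52145256 -0.11917165  0.1281554 ] [-0.35467473  0.01836531 -0.44783757] 0.0012834759936032583
```

View pics/c.png

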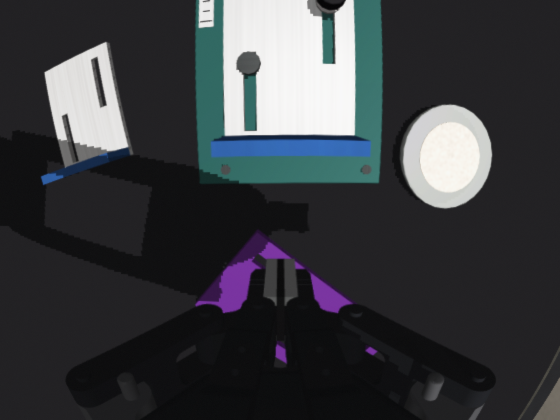

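```bash
cat >> h.py <<'E'
from scipy.spatial.transform import Rotation as Ro
def wray(px,st):
    p=env.camera_params("wrist");f=210/np.tan(np.radians(p["fovy"]/2));T=p["tool_from_camera"]
    d=np.array(px)-[p["cx"],p["cy"]];r=np.hypot(*d);th=r/f
    v=np.r_[d/r*np.sin(th),np.cos(th)];R=Ro.from_euler("xyz",st["ee_rot"],degrees=True).as_matrix()
    return R@T[:3,:3]@v, R@T[:3,3]+st["tcp_pos"]
def wat(px,st,z):
    v,o=wray(px,st);return o+v*(z-o[2])/v[2]
E
python3 - <<'E'
from h import *
B=lambda *a:np.array(a)/3.+[180-.33,110-.33]
def at(n,p,z): 
    return np.r_[least_squares(lambda q:proj(n,[q[0],q[1],z])[0]-p,[.6,0]).x,z].round(4)
for q in[(543,250),(693,240),(658,45),(517,50)]:print("purple",at("side",B(*q),.008 if q[1]>100 else .05))
st=env.get_state()
for q in[(212,156),(370,155)]:w=wat(q,st,.068);print("upr rear",w.round(4),tob(w))
for q in[(200,183),(379,182)]:w=wat(q,st,.010);print("base rear",w.round(4),tob(w))
for z in(.008,.06):print("purple corner",wat((258,232),st,z).round(4))
E
```

```text
purple [ 0.4953 -0.137   0.008 ]
purple [ 0.4334 -0.2148  0.008 ]
purple [ 0.5435 -0.3123  0.05  ]
purple [ 0.6082 -0.2363  0.05  ]
upr rear [ 0.477  -0.0684  0.068 ] [-0.0908  0.0483  0.068 ]
upr rear [ 0.5779 -0.0673  0.068 ] [-0.0908 -0.0527  0.068 ]
base rear [ 0.4525 -0.0986  0.01  ] [-0.1207  0.0731  0.01  ]
base rear [ 0.6031 -0.0972  0.01  ] [-0.121  -0.0775  0.01  ]
purple corner [ 0.5005 -0.1428  0.008 ]
purple corner [ 0.5049 -0.1229  0.06  ]
```

Request:
arm_command(
  series=[
    [[0.028,0.002,0,0,0],[0.028,0.002,0.03,0,0],[0.028,0.002,0.06,0,0],[0.028,0.002,0.085,0,0],[0.028,0.002,0.1,0,0],[0.028,0.002,0.1,0,0],[0.028,0.002,0.1,0,0]],
  ],
)

```text
time: 2.2
tcp_pos: [0.5283, -0.0921, 0.0325]
ee_rot: [179.9, 0.0, 90.0]
force: [0.2, 0.0, -0.3]
gripper_width: 0.002
```

Request:
arm_command(
  series=[
    [[0.002,0,0,0,0],[0.004,0,0,0,0],[0.006,0,0,0,0],[0.008,0,0,0,0],[0.01,0,0,0,0],[0.012,0,0,0,0],[0.014,0,0,0,0],[0.016,0,0,0,0],[0.018,0,0,0,0],[0.02,0,0,0,0]],
  ],
)

```text
time: 3.03
tcp_pos: [0.5275, -0.0726, 0.0316]
ee_rot: [179.9, 0.1, 90.0]
force: [-0.9, -3.8, 3.1]
gripper_width: -0.002
```

Request:
arm_command(
  series=[
    [[0.002,0,0,0,0],[0.004,0,0,0,0],[0.006,0,0,0,0],[0.008,0,0,0,0],[0.01,0,0,0,0],[0.012,0,0,0,0],[0.0135,0,0,0,0],[0.015,0,0,0,0],[0.016,0,0,0,0],[0.016,0,0,0,0]],
  ],
)

```text
time: 3.87
tcp_pos: [0.5274, -0.056, 0.0315]
ee_rot: [180.0, 0.0, 90.0]
force: [0.6, -4.3, 3.2]
gripper_width: 0.001
```

```bash
python3 - <<'E'
from h import *
import cv2
a=env.capture("wrist");st=env.get_state();print(st["tcp_pos"],st["force"])
cv2.imwrite("pics/d.png",cv2.resize(a[0:240,140:420,::-1],None,fx=2.5,fy=2.5,interpolation=2))
E
```

```text
[ 0.52736613 -0.05600434  0.0315068 ] [ 0.56658112 -4.32319805  2.17714649]
```

View pics/d.png

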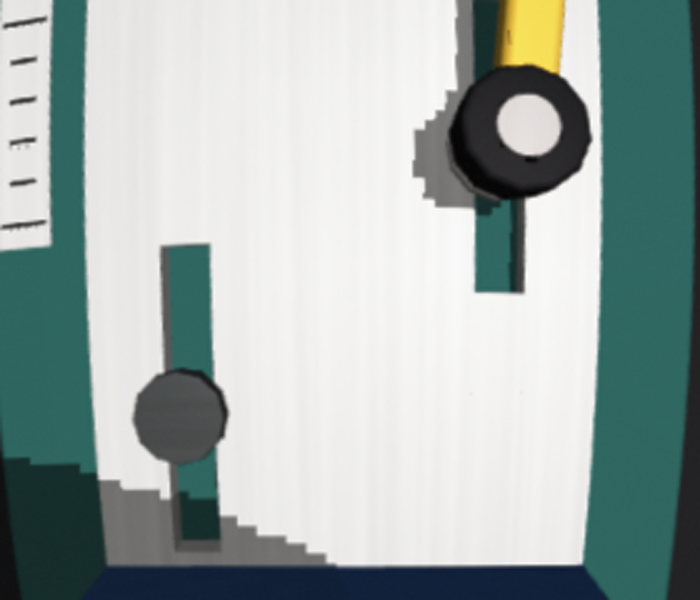

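Request:
arm_command(
  series=[
    [[0.001,0,0,0,0],[0.002,0,0,0,0],[0.003,0,0,0,0],[0.003,0,0,0,0]],
  ],
)

```text
time: 4.25
tcp_pos: [0.5273, -0.0531, 0.0315]
ee_rot: [180.0, 0.0, 90.0]
force: [0.4, -4.5, 2.7]
gripper_width: 0.002
```

Request:
arm_command(
  series=[
    [[0.0005,0,0,0,0],[0.001,0,0,0,0],[0.0015,0,0,0,0],[0.0015,0,0,0,0]],
  ],
)

```text
time: 4.58
tcp_pos: [0.5273, -0.0522, 0.0315]
ee_rot: [180.0, 0.1, 90.0]
force: [0.1, -6.0, 3.8]
gripper_width: -0.004
```

Request:
arm_command(
  series=[
    [[0.0005,0,0,0,0],[0.001,0,0,0,0],[0.001,0,0,0,0]],
  ],
)

```text
time: 4.83
tcp_pos: [0.5275, -0.0522, 0.0315]
ee_rot: [179.9, 0.2, 90.1]
force: [0.7, -10.4, 3.5]
gripper_width: -0.0
```

Request:
arm_command(
  series=[
    [[0.0003,0,0,0,0],[0.0005,0,0,0,0],[0.0005,0,0,0,0],[0.0005,0,0,0,0],[0.0005,0,0,0,0],[0.0005,0,0,0,0],[0.0005,0,0,0,0],[0.0005,0,0,0,0],[0.0005,0,0,0,0],[0.0005,0,0,0,0]],
  ],
)

```text
time: 5.67
tcp_pos: [0.5278, -0.0521, 0.0315]
ee_rot: [179.9, 0.2, 90.1]
force: [0.0, -12.1, 1.8]
gripper_width: -0.001
```

Request:
arm_command(
  series=[
    [[0,0,0,0,0],[0,0,0,0,0],[0,0,0,0,0],[0,0,0,0,0],[0,0,0,0,0],[0,0,0,0,0]],
  ],
)

```text
time: 6.17
tcp_pos: [0.5278, -0.0521, 0.0315]
ee_rot: [179.9, 0.2, 90.1]
force: [0.9, -13.2, 2.1]
gripper_width: -0.003
```

Request:
arm_command(
  series=[
    [[-0.001,0,0,0,0],[-0.003,0,0,0,0],[-0.008,0,0,0,0],[-0.014,0,0,0,0],[-0.014,0,-0.03,0,0],[-0.014,0,-0.065,0,0],[-0.014,0,-0.1,0,0],[0.02,0.01,-0.1,0.03,40],[0.055,0.02,-0.1,0.06,40],[0.09,0.03,-0.1,0.09,40]],
  ],
)

```text
time: 7.0
tcp_pos: [0.5573, 0.0406, 0.1322]
ee_rot: [179.9, -0.1, 84.6]
force: [0.5, 1.0, 0.2]
gripper_width: 0.396
```

```bash
python3 - <<'E'
from h import *
import cv2
st=env.get_state();a=env.capture("wrist");print(st["tcp_pos"],st["ee_rot"],st["force"],st["gripper_width"])
cv2.imwrite("pics/e.png",a[:,:,::-1]);np.save("e.npy",np.r_[st["tcp_pos"],st["ee_rot"]])
E
```

```text
[0.5572564  0.04061766 0.13216315] [ 1.79941697e+02 -5.14058381e-02  8.46128653e+01] [0.54306435 0.97984719 0.23343599] 0.3962626163834368
```

View pics/e.png

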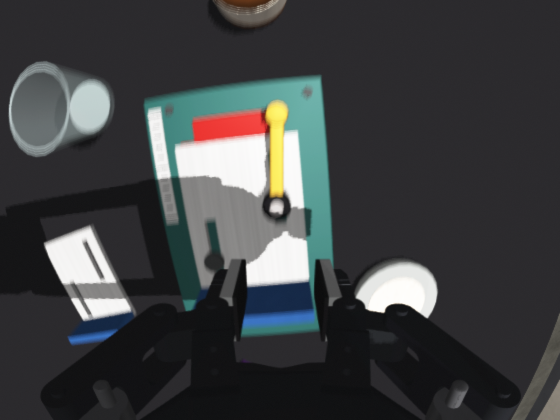

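```bash
python3 - <<'E'
from h import *
e=np.load("e.npy");st=dict(tcp_pos=e[:3],ee_rot=e[3:])
for q,z in[((277,110),.057),((277,207),.05)]:w=wat(q,st,z);print(w.round(4),tob(w))
R=Ro.from_euler("xyz",e[3:],degrees=True).as_matrix()
for p in(wat((277,110),st,.057),np.array([.5602,.1156,.057])):print("tool shift",R.T@(p-e[:3]))
print("axis",base2w(S0,[.025,-.03,.044]))
E
```

```text
[0.5622 0.1196 0.057 ] [ 0.0962 -0.039   0.057 ]
[0.5555 0.051  0.05  ] [ 0.0277 -0.0316  0.05  ]
tool shift [ 0.07901345 -0.00258584  0.07523148]
tool shift [ 0.07486005 -0.00418565  0.07522612]
axis [[0.55396144 0.04829053 0.044     ]]
```

Request:
arm_command(
  series=[
    [[0.038,-0.0015,0,0,40],[0.076,-0.003,0,0,40],[0.076,-0.003,0.02,0,40],[0.076,-0.003,0.05,0,40],[0.076,-0.003,0.08,0,40],[0.076,-0.003,0.095,0,40],[0.076,-0.003,0.103,0,40],[0.076,-0.003,0.103,0,40]],
  ],
)

```text
time: 7.72
tcp_pos: [0.5588, 0.1157, 0.026]
ee_rot: [-179.7, 0.0, 84.8]
force: [0.1, -0.2, -0.6]
gripper_width: 0.4
```

Request:
arm_command(
  series=[
    [[0,0,0,0,30],[0,0,0,0,23],[0,0,0,0,23],[0,0,0,0,23]],
  ],
)

```text
time: 8.05
tcp_pos: [0.5619, 0.116, 0.0296]
ee_rot: [179.9, -0.0, 84.8]
force: [-0.1, -0.1, 0.1]
gripper_width: 0.234
```

```bash
python3 - <<'E'
from h import *
import cv2
st=env.get_state();a=env.capture("wrist");b=env.capture("side");print(st["tcp_pos"],st["ee_rot"],st["force"],st["gripper_width"])
w=cv2.resize(a[100:380,160:400,::-1],(480,560));s=cv2.resize(b[150:290,210:290,::-1],(320,560),interpolation=2)
cv2.imwrite("pics/f.png",np.hstack([w,s]))
E
```

```text
[0.56186364 0.11595787 0.02961481] [ 1.79856419e+02 -3.67242262e-02  8.48322784e+01] [-0.12637815 -0.13930943  0.093179  ] 0.23406526648162268
```

View pics/f.png

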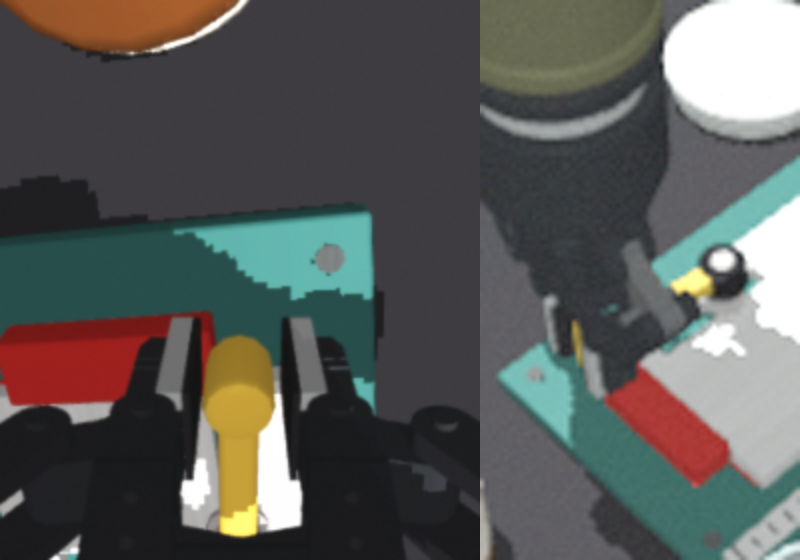

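Request:
arm_command(
  series=[
    [[-0.0001,0.0041,0,0.06,23],[-0.0005,0.0081,0,0.12,23],[-0.0011,0.0122,0,0.18,23],[-0.0019,0.0162,0,0.24,23],[-0.003,0.0201,0,0.3,23],[-0.0044,0.024,0,0.36,23],[-0.0059,0.0277,0,0.42,23],[-0.0077,0.0314,0,0.48,23],[-0.0097,0.035,0,0.54,23],[-0.0119,0.0384,0,0.6,23]],
  ],
)

```text
time: 8.98
tcp_pos: [0.5973, 0.1012, 0.0287]
ee_rot: [-179.9, 0.0, 50.3]
force: [-2.0, 2.2, 1.8]
gripper_width: 0.231
```

Request:
arm_command(
  series=[
    [[0,0.002,0,0.03,23],[-0.0001,0.0041,0,0.06,23],[-0.0001,0.0041,0,0.06,23]],
  ],
)

```text
time: 9.23
tcp_pos: [0.6011, 0.0981, 0.0288]
ee_rot: [-180.0, -0.0, 47.0]
force: [0.6, 0.8, 1.5]
gripper_width: 0.23
```

```bash
cat > t.py <<'E'
from h import *
st=env.get_state();R=Ro.from_euler("xyz",st["ee_rot"],degrees=True).as_matrix()
print(st["time"],st["tcp_pos"].round(4),"yaw",st["ee_rot"][2].round(1),"F tool",(R.T@st["force"]).round(1),"rel axis",(R.T@(st["tcp_pos"]-[.5545,.049,.044])).round(4),st["gripper_width"].round(3))
d=tob(st["tcp_pos"])-[.0255,-.0305,0];print("theta tcp",np.arctan2(-d[1],d[0]).round(3))
E
python3 t.py
```

```text
Traceback (most recent call last):
  File "t.py", line 3, in <module>
    print(st["time"],st["tcp_pos"].round(4),"yaw",st["ee_rot"][2].round(1),"F tool",(R.T@st["force"]).round(1),"rel axis",(R.T@(st["tcp_pos"]-[.5545,.049,.044])).round(4),st["gripper_width"].round(3))
                                                                                                                                                                           ^^^^^^^^^^^^^^^^^^^^^^^^^
AttributeError: 'float' object has no attribute 'round'
```

Request:
arm_command(
  series=[
    [[0,0.0014,0,0.02,23],[0,0.0027,0,0.04,23],[-0.0001,0.0041,0,0.06,23],[-0.0002,0.0054,0,0.08,23],[-0.0003,0.0068,0,0.1,23]],
  ],
)

```text
time: 9.65
tcp_pos: [0.6058, 0.0932, 0.0284]
ee_rot: [-180.0, -0.0, 41.2]
force: [-1.3, 3.0, 2.9]
gripper_width: 0.236
```

```bash
sed -i 's/,st\["gripper_width"\].round(3)/,st["gripper_width"]/' t.py; python3 t.py
```

```text
9.65 [0.6058 0.0932 0.0284] yaw 41.2 F tool [ 1.  -3.1 -2.9] rel axis [0.0677 0.0005 0.0156] 0.23566767769774696
theta tcp 0.868
```

Request:
arm_command(
  series=[
    [[0,0.0014,0,0.02,23],[0,0.0027,0,0.04,23],[-0.0001,0.0041,0,0.06,23],[-0.0002,0.0054,0,0.08,23],[-0.0003,0.0068,0,0.1,23]],
  ],
)

```text
time: 10.07
tcp_pos: [0.6101, 0.0878, 0.0283]
ee_rot: [-180.0, -0.0, 35.5]
force: [-2.5, 3.5, 2.9]
gripper_width: 0.228
```

```bash
python3 t.py
```

```text
10.0667 [0.6101 0.0878 0.0283] yaw 35.5 F tool [ 0.  -4.3 -2.9] rel axis [0.0679 0.0006 0.0157] 0.22808043684238521
theta tcp 0.971
```

Request:
arm_command(
  series=[
    [[0,0.0014,0,0.02,23],[0,0.0027,0,0.04,23],[-0.0001,0.0041,0,0.06,23],[-0.0002,0.0054,0,0.08,23]],
  ],
)

```text
time: 10.4
tcp_pos: [0.6132, 0.0833, 0.0284]
ee_rot: [-180.0, -0.0, 30.9]
force: [-1.7, 4.7, 3.4]
gripper_width: 0.228
```

```bash
python3 t.py
```

```text
10.4 [0.6132 0.0833 0.0284] yaw 30.9 F tool [ 1.  -4.9 -3.4] rel axis [0.068  0.0007 0.0156] 0.22772865760089922
theta tcp 1.05
```

Request:
arm_command(
  series=[
    [[0,0.0014,0,0.02,23],[0,0.0027,0,0.04,23],[-0.0001,0.0041,0,0.06,23],[-0.0002,0.0054,0,0.08,23],[-0.0003,0.0068,0,0.1,23]],
  ],
)

```text
time: 10.82
tcp_pos: [0.6163, 0.0776, 0.0284]
ee_rot: [-180.0, -0.0, 25.1]
force: [-3.1, 4.4, 4.4]
gripper_width: 0.226
```

```bash
python3 t.py
```

```text
10.8167 [0.6163 0.0776 0.0284] yaw 25.1 F tool [-0.9 -5.3 -4.4] rel axis [0.0681 0.0004 0.0156] 0.2264941209144264
theta tcp 1.146
```

Request:
arm_command(
  series=[
    [[0,0.0014,0,0.02,23],[0,0.0027,0,0.04,23],[-0.0001,0.0041,0,0.06,23],[-0.0002,0.0054,0,0.08,23]],
  ],
)

```text
time: 11.15
tcp_pos: [0.6183, 0.0728, 0.0284]
ee_rot: [-179.9, 0.0, 20.5]
force: [-4.0, 5.6, 4.0]
gripper_width: 0.228
```

```bash
python3 t.py
```

```text
11.15 [0.6183 0.0728 0.0284] yaw 20.5 F tool [-1.8 -6.7 -4. ] rel axis [0.0681 0.0001 0.0156] 0.22778600977377195
theta tcp 1.222
```

Request:
arm_command(
  series=[
    [[0,0.0014,0,0.02,23],[0,0.0027,0,0.04,23],[-0.0001,0.0041,0,0.06,23],[-0.0002,0.0054,0,0.08,23]],
  ],
)

```text
time: 11.48
tcp_pos: [0.62, 0.068, 0.0284]
ee_rot: [-179.9, 0.0, 16.0]
force: [-3.3, 7.0, 5.6]
gripper_width: 0.227
```

```bash
python3 t.py
```

```text
11.4833 [0.62   0.068  0.0284] yaw 16.0 F tool [-1.2 -7.7 -5.6] rel axis [ 0.0682 -0.0002  0.0156] 0.22725085003658796
theta tcp 1.296
```

Request:
arm_command(
  series=[
    [[0,0.0014,0,0.02,23],[0,0.0027,0,0.04,23]],
  ],
)

```text
time: 11.65
tcp_pos: [0.6207, 0.0655, 0.0284]
ee_rot: [-179.9, 0.0, 13.7]
force: [-3.6, 7.3, 5.6]
gripper_width: 0.232
```

```bash
python3 t.py
```

```text
11.65 [0.6207 0.0655 0.0284] yaw 13.7 F tool [-1.7 -7.9 -5.6] rel axis [ 0.0682 -0.0004  0.0156] 0.2323475677156235
theta tcp 1.334
```

Request:
arm_command(
  series=[
    [[0,0.0014,0,0.02,23],[0,0.0027,0,0.04,23],[-0.0001,0.0041,0,0.06,23]],
  ],
)

```text
time: 11.9
tcp_pos: [0.6216, 0.0618, 0.0285]
ee_rot: [-179.9, 0.0, 10.2]
force: [-2.5, 7.4, 5.3]
gripper_width: 0.226
```

```bash
python3 t.py
```

```text
11.9 [0.6216 0.0618 0.0285] yaw 10.2 F tool [-1.2 -7.7 -5.3] rel axis [ 0.0683 -0.0006  0.0155] 0.22632850217620243
theta tcp 1.391
```

Request:
arm_command(
  series=[
    [[0,0.0014,0,0.02,23],[0,0.0027,0,0.04,23],[-0.0001,0.0041,0,0.06,23]],
  ],
)

```text
time: 12.15
tcp_pos: [0.6222, 0.0579, 0.0285]
ee_rot: [-179.9, 0.0, 6.8]
force: [-3.8, 9.4, 4.4]
gripper_width: 0.231
```

```bash
python3 t.py
```

```text
12.15 [0.6222 0.0579 0.0285] yaw 6.8 F tool [-2.7 -9.8 -4.4] rel axis [ 0.0683 -0.0008  0.0155] 0.23089691288118927
theta tcp 1.448
```

Request:
arm_command(
  series=[
    [[0,-0.001,0,0,23],[0,-0.002,0,0,23],[0,-0.002,0,0,45],[0,-0.002,0,0,45],[0,-0.002,-0.02,0,45],[0,-0.002,-0.05,0,45],[0,-0.002,-0.085,0,45],[0,-0.002,-0.12,0,45],[-0.03,-0.002,-0.12,0,45],[-0.06,-0.002,-0.12,0,45]],
  ],
)

```text
time: 12.98
tcp_pos: [0.5669, 0.0504, 0.1514]
ee_rot: [179.9, -0.5, 6.9]
force: [-1.1, 0.1, 0.0]
gripper_width: 0.449
```

Request:
arm_command(
  series=[
    [[-0.03,0.03,-0.02,0,45],[-0.06,0.06,-0.05,0,45],[-0.08,0.08,-0.08,0,45],[-0.08,0.08,-0.08,0,45],[-0.08,0.08,-0.08,0,45]],
  ],
)

```text
time: 13.4
tcp_pos: [0.4937, -0.0403, 0.2314]
ee_rot: [179.8, -0.3, 6.7]
force: [-0.1, -0.1, -0.2]
gripper_width: 0.449
```

```bash
python3 - <<'E'
from h import *
import cv2
st=env.get_state();a=env.capture("scene");b=env.capture("side");print(st["time"],st["tcp_pos"],st["force"])
s=lambda im,y,x:cv2.resize(im[y:y+140,x:x+130,::-1],(390,420),interpolation=2)
cv2.imwrite("pics/g.png",np.hstack([s(a,140,235),s(b,160,215)]))
E
```

```text
13.4 [ 0.49372809 -0.04034963  0.23136408] [-0.14420453 -0.10543614 -0.15727354]
```

View pics/g.png

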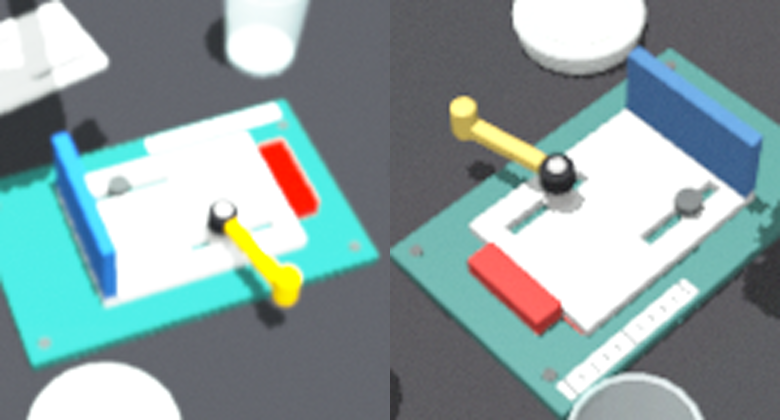

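The crop shows the bracket's front edge flat against the red stop (side half, about (500,290)). The lever has turned to point almost along base -y, and nothing else has moved.

```bash
python3 -c "
from plant import env
print(env.hand_in())"
```

```text
the job is handed in; nothing more can be done
None
```

The bracket is against the red stop and clamped there, and the job was handed in at about 13.4 s.

- **Slide:** I pushed the bracket about 27 mm with shut fingers; it slid at about 4.4 N. I then held it against the stop at 12 to 13 N for about 1.3 s. Less the sliding friction, that is roughly 8 to 9 N on the stop.
- **Clamp:** I turned the lever clockwise to about 1.43 rad. The force across the arm rose from about 3 N to a last reading of 9.8 N, inside the 7 to 12 N tight range. Readings there were noisy: 7.7, 7.9, 7.7, then 9.8 N. While turning, there was also 4 to 6 N vertically on the fingers and up to about 3 N along the arm.
- **Last checks:** The final scene and side pictures show the bracket's front edge against the stop and the lever near base -y. The dish and beaker are where they were as far as those crops show. The bottle is outside them, and the arm stayed clear of it. The gripper was clear, with the wrist force near zero.
- **Not measured:** I had no direct reading of the washer's clamp force, so I judged tightness only from the lever force. After clamping I checked flushness only by eye in the pictures.

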